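# Load the egg cooker and start it

### The job

Load the egg cooker and start it: take the two brown eggs from the egg rack and let each settle gently and upright into a cup of the cooker's springy tray before letting go (lower them in, do not drop them or bang them down). Then put the clear lid on so that it sits down level on the base all round, and press the red start button fully down. Leave the white egg in the rack, and the kitchen timer and the red tin where they stand.

Things in the scene. Friction and masses are not known exactly. Their poses are not given: they have to be found in the camera images.
- egg_brown_1: Brown egg, 45 mm across at its widest (22 mm above its blunt end), 58 mm tall, about 62 g, its weight low so that it rights itself, standing blunt end down in a cup of the rack. Origin at the blunt (lower) end, z along the egg's axis to its pointed top.
- egg_brown_2: The other brown egg, same as the first. Which rack cup holds which egg varies; either may go in either cooker cup.
- egg_white: White egg of the same size, also in the rack; it must stay there. Origin at its lower end.
- rack: Fixed wooden egg rack, board 214 x 70 x 12 mm. Origin at the centre of its underside. Three conical cups stand in a row along its x, 66 mm apart; cup rims are 51 mm wide and 31 mm above the worktop. Eggs sit with the lower end about 18 mm above the worktop. Its y is the free direction to close a gripper on an egg.
- cooker: Fixed round white egg cooker, 152 mm across. Origin at the centre of its underside, z up. Ledge for the lid 36 mm up, inside which a steel collar 127 mm across rises to 46 mm. A pod (46 x 56 mm, 54 mm tall) on its -x side (towards the robot), 81 to 127 mm from the centre, carries the start button.
- tray (a joint): Sprung round egg tray of the cooker, slides straight down: 0 = fully up (empty), grows in m as it sinks, at most 0.026. Very soft spring: starts to move at about 0.1 N, then 60 N/m, so each egg sinks it about 9 mm. It carries two conical cups 58 mm apart along the cooker's x, rims 51 mm wide; empty, the rims are 75 mm above the worktop.
- cup_front (a point): Seat point on the axis of the tray cup nearer the start button (29 mm to the cooker's -x side): the lower end of a seated egg lies here, about 9 mm below the cup's rim and 62 mm above the worktop when the tray is up. It sinks with the tray.
- cup_back (a point): Same for the other tray cup (29 mm to the cooker's +x side).
- lid_seat (a point): Centre of the ledge on which the lid stands, 36 mm above the worktop: the lid's origin belongs here. z up.
- lid: Loose clear bluish dome lid, 144 mm outside, 134 mm inside diameter at its open lower rim, dome 82 mm tall, about 180 g. Origin at the centre of its lower rim, z up. It stands on the worktop on its rim. Any yaw will do.
- lid_knob (a point): Grip point of the lid's upright black knob: 24 mm diameter, from 88 to 114 mm above the lid's rim; this point is on its axis 103 mm above the rim.
- start (a joint): Red push button, 26 mm across, pressed straight down: 0 = up, 0.006 = fully down, springs back, about 4 N at the bottom.
- start_top (a point): Centre of the top face of the start button, on the pod 103 mm from the cooker's centre. Press straight down here.
- timer: Red kitchen timer, 62 mm across, 57 mm tall, bystander. Origin under its centre.
- tin: Red food tin, 75 mm across, 58 mm tall, bystander. Origin under its centre.
Not all that is in view belongs to the job. Leave any purple or yellow look-alike of the egg_brown_2 alone.

How it is judged:
On the way, in this order (a step that is already met when the one before it is completed fails the run):
1. one brown egg sits upright in a tray cup, released, and the tray has sunk a little (((distance between egg_brown_1 and cup_front below 0.009 m and angle between egg_brown_1's own z axis and vertical below 0.3 rad) or (distance between egg_brown_1 and cup_back below 0.009 m and angle between egg_brown_1's own z axis and vertical below 0.3 rad) or (distance between egg_brown_2 and cup_front below 0.009 m and angle between egg_brown_2's own z axis and vertical below 0.3 rad) or (distance between egg_brown_2 and cup_back below 0.009 m and angle between egg_brown_2's own z axis and vertical below 0.3 rad)) and value of joint tray above 0.004 m and contact force between the fingers and egg_brown_1 below 0.05 N and contact force between the fingers and egg_brown_2 below 0.05 N), for 0.2 s.
2. both brown eggs sit upright in the two tray cups, released, the tray sunk under both ((((distance between egg_brown_1 and cup_front below 0.009 m and angle between egg_brown_1's own z axis and vertical below 0.3 rad) and (distance between egg_brown_2 and cup_back below 0.009 m and angle between egg_brown_2's own z axis and vertical below 0.3 rad)) or ((distance between egg_brown_1 and cup_back below 0.009 m and angle between egg_brown_1's own z axis and vertical below 0.3 rad) and (distance between egg_brown_2 and cup_front below 0.009 m and angle between egg_brown_2's own z axis and vertical below 0.3 rad))) and value of joint tray above 0.011 m and contact force between the fingers and egg_brown_1 below 0.05 N and contact force between the fingers and egg_brown_2 below 0.05 N), for 0.2 s.
3. the lid sits level on the base, released ((((distance between egg_brown_1 and cup_front below 0.009 m and angle between egg_brown_1's own z axis and vertical below 0.3 rad) and (distance between egg_brown_2 and cup_back below 0.009 m and angle between egg_brown_2's own z axis and vertical below 0.3 rad)) or ((distance between egg_brown_1 and cup_back below 0.009 m and angle between egg_brown_1's own z axis and vertical below 0.3 rad) and (distance between egg_brown_2 and cup_front below 0.009 m and angle between egg_brown_2's own z axis and vertical below 0.3 rad))) and horizontal distance between lid and lid_seat below 0.007 m and z of lid in the frame of lid_seat between -0.004 and 0.004 m and angle between lid's own z axis and vertical below 0.06 rad and contact force between the fingers and lid below 0.05 N), for 0.2 s.
4. the start button is pressed fully down with the lid on (horizontal distance between lid and lid_seat below 0.007 m and z of lid in the frame of lid_seat between -0.004 and 0.004 m and angle between lid's own z axis and vertical below 0.06 rad and value of joint start above 0.0045 m), for 0.05 s.
At the end, for the whole second after the job is handed in: Each brown egg upright (0.3 rad) in its own tray cup (9 mm), tray sunk over 11 mm; lid level on its ledge (7 mm sideways, 4 mm high, 0.06 rad); button up again; all at rest; white egg within 12 mm, timer and tin within 30 mm of where they started ((((distance between egg_brown_1 and cup_front below 0.009 m and angle between egg_brown_1's own z axis and vertical below 0.3 rad) and (distance between egg_brown_2 and cup_back below 0.009 m and angle between egg_brown_2's own z axis and vertical below 0.3 rad)) or ((distance between egg_brown_1 and cup_back below 0.009 m and angle between egg_brown_1's own z axis and vertical below 0.3 rad) and (distance between egg_brown_2 and cup_front below 0.009 m and angle between egg_brown_2's own z axis and vertical below 0.3 rad))) and horizontal distance between lid and lid_seat below 0.007 m and z of lid in the frame of lid_seat between -0.004 and 0.004 m and angle between lid's own z axis and vertical below 0.06 rad and value of joint tray above 0.011 m and value of joint start below 0.002 m and linear speed of each of egg_brown_1, egg_brown_2, lid below 0.02 m/s and distance of egg_white from where it was at the start of the episode below 0.012 m and distance of each of timer, tin from where it was at the start of the episode below 0.03 m); the robot touches nothing.
It fails at once if a brown egg is dropped (falls free faster than 0.4 m/s) ((contact force between egg_brown_1 and anything else below 0.02 N and linear speed of egg_brown_1 above 0.4 m/s) or (contact force between egg_brown_2 and anything else below 0.02 N and linear speed of egg_brown_2 above 0.4 m/s)).
It fails at once if a brown egg is pressed or knocked against the cooker with more than 15 N (contact force between any of egg_brown_1, egg_brown_2 and cooker above 15 N).
It fails at once if the white egg is taken out of the rack or disturbed by more than 20 mm (distance of egg_white from where it was at the start of the episode above 0.02 m).
It fails at once if the timer or the tin is pushed away (distance of any of timer, tin from where it was at the start of the episode above 0.04 m).
It also fails if it takes over 72 s, if anything falls off the work surface, if the arm or the gripper's body presses on something with over 40 N, if the wrist force passes 120 N, or if a joint passes its speed limit or range.

### The arm

A 6-joint arm with a two-finger parallel gripper is mounted at the origin on a cart in front of the work surface, level with it; the furniture and walls round the work are solid. World frame = base frame: x ahead of the robot, y to its left, z up, the work surface at z = 0. Lengths are in m, angles in rad, forces in N, time in s.
With the tool pointing down it reaches from about 0.3 to 0.775 m from the base axis. Payload 14.6 kg.
Tool frame: the origin (TCP) lies midway between the tips of the shut fingers; the grasp point (between the pads) lies 19 mm behind it; z points along the fingers, y is the line along which they close (so a half turn about z gives the same grasp; the last joint's range is limited). The gripper opens to 94 mm and grips with 3 to 60 N. Pads are 16 mm wide; open, the fingers measure 119 mm over their backs; the gripper's body (75 mm by 177 mm) begins 78 mm behind the grasp point.
Start: joints at [1.22, 0.3, 1.521, -0, 1.321, -0.067], TCP at [0.154, 0.528, 0.205] pointing down, gripper open.
Joint ranges: [-3.03, 3.03], [-0.79, 2.21], [0.23, 2.52], [-1.04, 4.18], [0, 3.07], [-2.55, 2.55]. Speed limits (rad/s): [2.22, 2.22, 2.57, 3.14, 3.14, 3.14].

### API

Orientations are given as [roll, pitch, yaw] about the fixed x, y, z axes, in that order (R = Rz(yaw) Ry(pitch) Rx(roll)).
In Python, from station import * gives the robot as it stands.
- The arm moves only by the tool send_rows, never from a script. Its argument "targets" is a list of rows, each an object of numbers: "x", "y", "z": the shift along the world's x, y, z in units of 0.2 m (1.0 is 0.2 m); "spin": the turn about the world's z in units of pi/2 rad (1.0 is pi/2 rad); "claw": the finger opening in mm, from 0 to 94. A call has 1 to 20 rows; each row shifts and turns the commanded pose from where the row before left it; what a row does not reach is not made up. A row lasts 1/10 s, in which the tool goes at most 50 mm and 8.59 degrees, less where a joint would pass 70% of its speed; a pose out of reach is approached as far as the arm can. A call with a number of a shift or a turn outside -1 to 1 is refused whole. A call with a gripper value outside its range is refused whole. The fingers move at their own pace and stop on an object; "force" is the grip in N (left out, the last holds). Time passes only in rows, so rows that do not move let the fingers close. It gives the time, the measured TCP pose, the force, the opening and the grip force at its end, in the units of the state.
- get_obs(): the state, without advancing time (a new reading comes with each control period).
- camera(name): name is "scene" or "top" or "wrist"; returns the picture (420x560x3 uint8, blue, green, red); there is no depth.
- camera_model(name): a dict with "fovy" (degrees; the focal length in pixels is half the picture's height over the tangent of half this angle, whatever the lens; pixels are square), "cx", "cy" (the principal point, pixels), "T" (4x4, takes a point from camera to world coordinates). Camera axes: x right, y down, z forward; pixel columns grow to the right and rows downward; lengths in m; the calibration is good to about 2 mm. A picture is of the moment at which its call begins: read the wrist's pose just before it. camera_model takes no time and is no camera call; for the wrist camera it gives the pose at the moment of the call.
- hand_in(): hands the job in; it is judged then, once.
The state is a dict: "time_s": time; "qpos": joint angles; "joint_vel": joint speeds; "tau": joint torques, N m; "ee_pos": TCP position; "eef_rot": TCP orientation; "force": force on the tool from outside, world axes, zero at the start; "moment": the same for the moment, N m; "grip_width": finger opening in m; "grip_force": force on a finger pad.
Only numpy, scipy, OpenCV 4.12 (cv2) and the standard library are available. Lean on these libraries where they do the work, as an engineer would, in place of code of your own. Each camera call takes 0.05 s, during which the arm holds its last target. There are 200 camera calls.

## Working session

There is one attempt and no reset: what is moved stays moved. The work goes in short steps, Python scripts to look and compute and a tool call to move; the robot and the scene stay as the last step left them, time stands still between calls to the robot, and variables do not carry over. Pictures are saved under pics/ and viewed, at most 10 in all, crops included, and the job is handed in when it is done.

Besides the shell and the picture viewer there is one more tool, called after "Emit:" as name([rows], argument=value, ...), one row to a line, values as JSON. send_rows: Moves the arm, as the interface text tells. Its arguments: {"type":"object","properties":{"targets":{"type":"array"},"force":{"type":"number"}},"required":["targets"]}

```bash
mkdir -p pics; python3 - <<'E'
from station import *
import cv2
print(get_obs())
for n in("scene","top"):
    m=camera_model(n);print(n,m);cv2.imwrite(f"pics/{n}0.png",camera(n))
E
```

```text
{'time_s': 0.0, 'qpos': array([ 1.22038895e+00,  3.00473140e-01,  1.52160225e+00,  2.00079031e-07,
        1.32069152e+00, -6.66102619e-02]), 'joint_vel': array([ 0.00020912, -0.00072589,  0.00243638, -0.00157018, -0.00012817,
       -0.0009116 ]), 'tau': array([ 1.56053084e-03, -5.31818104e+01, -3.52732229e+01,  7.08701368e-02,
        2.45766516e-02, -1.33669610e-04]), 'ee_pos': array([0.15391694, 0.52774317, 0.20487626]), 'eef_rot': array([-3.14042102e+00, -7.83529844e-05,  2.85779544e+00]), 'force': array([0.52662649, 0.5824984 , 0.09529798]), 'moment': array([ 0.02491941, -0.01581336,  0.03182184]), 'grip_force': 0.0, 'grip_width': 0.09394332970737851}
scene {'fovy': 49.80342575053315, 'cx': 283.54515456626194, 'cy': 214.81100656356253, 'T': array([[ 8.64256062e-01, -2.84884634e-01,  4.14610907e-01,
         1.36205580e-01],
       [-5.03051908e-01, -4.88641763e-01,  7.12859036e-01,
        -5.24899348e-01],
       [-4.86380516e-04, -8.24663551e-01, -5.65623365e-01,
         6.75137065e-01],
       [ 0.00000000e+00,  0.00000000e+00,  0.00000000e+00,
         1.00000000e+00]])}
top {'fovy': 45.59708321482671, 'cx': 273.59637966304297, 'cy': 212.37834353589025, 'T': array([[ 0.10598848, -0.97436108,  0.19846142,  0.3789134 ],
       [-0.99436442, -0.10337057,  0.0235356 ,  0.16802719],
       [-0.0024171 , -0.19983747, -0.97982608,  1.14645509],
       [ 0.        ,  0.        ,  0.        ,  1.        ]])}
```

View pics/scene0.png

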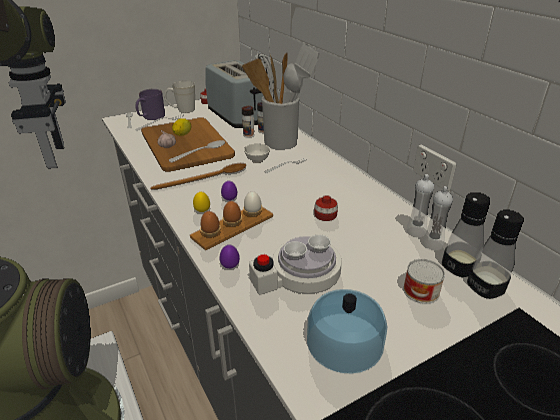

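View pics/top0.png

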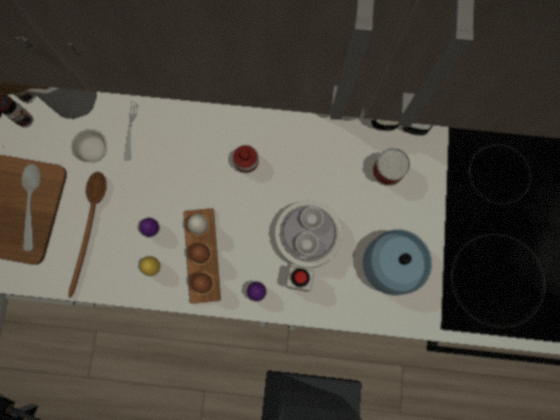

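Top view: brown eggs at (199,253) and (202,282), white egg (197,224), purple eggs (149,227) and (257,291), yellow (149,266). The two brown ones in the rack are my choice. The cooker is at (307,233), button (301,278), lid knob (405,259), timer (245,158), tin (391,167). Next I'll check a close crop.

```bash
cat > h.py <<'E'
from station import *
import numpy as np, cv2
def ray(m,u,v):
    f=210/np.tan(np.radians(m["fovy"])/2); T=np.array(m["T"])
    return T[:3,3],T[:3,:3]@np.array([(u-m["cx"])/f,(v-m["cy"])/f,1])
def atz(m,u,v,z):
    o,d=ray(m,u,v); return np.round((o+d*(z-o[2])/d[2]),4)
def proj(m,p):
    f=210/np.tan(np.radians(m["fovy"])/2); T=np.array(m["T"])
    q=T[:3,:3].T@(np.asarray(p)-T[:3,3]); return np.round([m["cx"]+f*q[0]/q[2],m["cy"]+f*q[1]/q[2]],1)
E
python3 - <<'E'
from h import *
t=camera_model("top");s=camera_model("scene")
for n,tp,sp,z in [("far",(199,253),(232,213),.047),("near",(202,282),(210,224),.047),("white",(197,224),(253,204),.047),("cupB",(312,217),(319,242),.075),("cupF",(307,243),(295,248),.075),("btn",(301,278),(263,260),.06),("knob",(405,259),(349,300),.114),("timer",(245,158),(326,208),.04),("tin",(391,167),(425,270),.058)]:
    print(n,atz(t,*tp,z),atz(s,*sp,z))
a=cv2.imread("pics/top0.png")[190:310,130:440]
b=cv2.imread("pics/scene0.png")[170:370,180:400]
a=cv2.resize(a,None,fx=2.5,fy=2.5,interpolation=3); b=cv2.resize(b,None,fx=1.45,fy=1.45)
c=np.zeros((600,800,3),np.uint8);c[:300,:775]=a;c[305:595,:319]=b
c[305:600,330:800]=cv2.resize(cv2.imread("pics/top0.png")[195:295,265:424],(470,295),interpolation=3)
cv2.imwrite("pics/c1.png",c)
E
```

```text
far [0.4931 0.3487 0.047 ] [0.4906 0.3377 0.047 ]
near [0.4307 0.3335 0.047 ] [0.4256 0.3216 0.047 ]
white [0.5572 0.362  0.047 ] [0.554  0.3479 0.047 ]
cupB [0.5945 0.1093 0.075 ] [0.59   0.1034 0.075 ]
cupF [0.5364 0.1148 0.075 ] [0.5345 0.1118 0.075 ]
btn [0.4613 0.1199 0.06  ] [0.4655 0.1272 0.06  ]
knob [ 0.5188 -0.0879  0.114 ] [ 0.5145 -0.0984  0.114 ]
timer [0.7236 0.2739 0.04  ] [0.7102 0.2477 0.04  ]
tin [ 0.7317 -0.059   0.058 ] [ 0.7383 -0.0656  0.058 ]
```

View pics/c1.png

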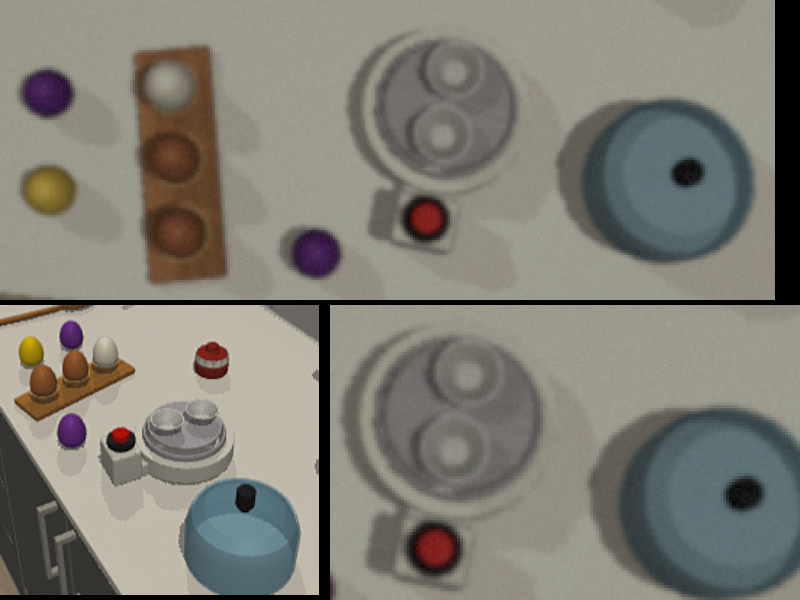

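The crop confirms it: the brown eggs are the middle cup and the cup nearest the robot, and the white egg is in the far cup. The two views disagree by about 10 mm, so I'll move over the rack and use the wrist camera.

Emit:
send_rows([
  {"x": 0.15,"y": -0.09,"z": 0.05,"spin": 0.032},
  {"x": 0.15,"y": -0.09,"z": 0.05,"spin": 0.032},
  {"x": 0.15,"y": -0.09,"z": 0.05,"spin": 0.032},
  {"x": 0.15,"y": -0.09,"z": 0.05,"spin": 0.032},
  {"x": 0.15,"y": -0.09,"z": 0.05,"spin": 0.032},
  {"x": 0.15,"y": -0.09,"z": 0.05,"spin": 0.032},
  {"x": 0.15,"y": -0.09,"z": 0.05,"spin": 0.032},
  {"x": 0.15,"y": -0.09,"z": 0.05,"spin": 0.032},
  {"x": 0.15,"y": -0.09,"spin": 0.032},
  {"x": 0.15,"y": -0.09,"spin": 0.032},
  {},
  {},
], force=8)

```text
schema error: expected keys x, y, z, spin, claw
```

```bash
python3 - <<'E'
from h import *
o=get_obs();m=camera_model("wrist");cv2.imwrite("pics/w1.png",camera("wrist"));np.save("w1.npy",m["T"])
print(o["time_s"],o["ee_pos"],o["eef_rot"],o["qpos"]);print(m)
E
```

```text
0.1 [0.15392533 0.52778006 0.20497447] [-3.14061117e+00 -3.98957584e-05  2.85777627e+00] [ 1.22041035e+00  3.00364808e-01  1.52151056e+00 -2.62995450e-05
  1.32069925e+00 -6.65630953e-02]
{'fovy': 71.93110695163804, 'cx': 279.9252573610069, 'cy': 209.10073023079065, 'T': array([[ 2.81444166e-01,  9.22214935e-01,  2.65158056e-01,
         7.76614461e-02],
       [ 9.59577428e-01, -2.70317410e-01, -7.83559657e-02,
         5.49385485e-01],
       [-5.84202651e-04,  2.76492515e-01, -9.61015894e-01,
         3.84617667e-01],
       [ 0.00000000e+00,  0.00000000e+00,  0.00000000e+00,
         1.00000000e+00]])}
```

View pics/w1.png

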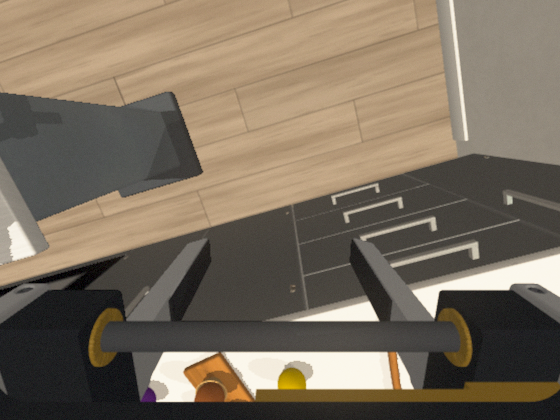

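The send was refused because every row needs all the keys. That picture shows the camera sits about 80 mm on the robot's side of the fingers. I'll hover a bit beyond the rack so it's in view.

Emit:
send_rows([
  {"x": 0.17,"y": -0.09,"z": 0.05,"spin": 0.03,"claw": 94},
  {"x": 0.17,"y": -0.09,"z": 0.05,"spin": 0.03,"claw": 94},
  {"x": 0.17,"y": -0.09,"z": 0.05,"spin": 0.03,"claw": 94},
  {"x": 0.17,"y": -0.09,"z": 0.05,"spin": 0.03,"claw": 94},
  {"x": 0.17,"y": -0.09,"z": 0.05,"spin": 0.03,"claw": 94},
  {"x": 0.17,"y": -0.09,"z": 0.05,"spin": 0.03,"claw": 94},
  {"x": 0.17,"y": -0.09,"z": 0.05,"spin": 0.03,"claw": 94},
  {"x": 0.17,"y": -0.09,"z": 0.05,"spin": 0.03,"claw": 94},
  {"x": 0.17,"y": -0.09,"z": 0,"spin": 0.03,"claw": 94},
  {"x": 0.17,"y": -0.09,"z": 0,"spin": 0.03,"claw": 94},
  {"x": 0.17,"y": -0.09,"z": 0,"spin": 0,"claw": 94},
  {"x": 0.17,"y": 0,"z": 0,"spin": 0,"claw": 94},
  {"x": 0,"y": 0,"z": 0,"spin": 0,"claw": 94},
  {"x": 0,"y": 0,"z": 0,"spin": 0,"claw": 94},
], force=8)

```text
time_s: 1.55
ee_pos: [0.562, 0.3298, 0.2845]
eef_rot: [-3.141, -0.001, -2.955]
force: [-0.7, 0.5, -0.8]
grip_width: 0.0942
grip_force: 0.0
```

```bash
python3 - <<'E'
from h import *
o=get_obs();m=camera_model("wrist");cv2.imwrite("pics/w2.png",camera("wrist"));np.save("w2.npy",m["T"])
print(o["time_s"],o["ee_pos"],o["eef_rot"],o["qpos"]);print(m["T"])
E
```

```text
1.55 [0.56199289 0.32984299 0.28449284] [-3.14131543e+00 -1.48405697e-03 -2.95474479e+00] [ 4.74483599e-01  4.99781890e-01  1.06540097e+00  1.55177783e-04
  1.57791153e+00 -1.28315981e+00]
[[-1.84277843e-01  9.44889409e-01  2.70602441e-01  4.84101198e-01]
 [ 9.82874190e-01  1.77138874e-01  5.07951424e-02  3.13787724e-01]
 [ 6.15803147e-05  2.75328575e-01 -9.61350182e-01  4.64262293e-01]
 [ 0.00000000e+00  0.00000000e+00  0.00000000e+00  1.00000000e+00]]
```

View pics/w2.png

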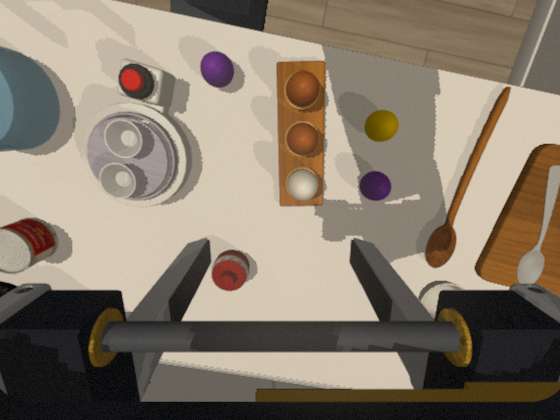

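Wrist view: brown eggs at (303,89) and (303,139), white (303,185). Rack corners are about (278,61) to (323,206), so the rack lies along the image vertical and the tool is aligned. Cups are at (128,138) and (120,182), button at (135,81).

```bash
python3 - <<'E'
from h import *
m=camera_model("wrist");m["T"]=np.load("w2.npy")
im=cv2.imread("pics/w2.png");hsv=cv2.cvtColor(im,cv2.COLOR_BGR2HSV)
def cen(mask,box):
    x0,y0,x1,y1=box;mm=np.zeros(mask.shape,np.uint8);mm[y0:y1,x0:x1]=mask[y0:y1,x0:x1]
    n,l,st,c=cv2.connectedComponentsWithStats(mm);i=1+np.argmax(st[1:,4]);return c[i],st[i]
for nm,b in(("near",(283,68,323,110)),("far",(283,119,323,158))):
    mask=((hsv[...,0]<11)).astype(np.uint8)*255
    c,st=cen(mask,b);print(nm,c,st,atz(m,*c,.046))
white=cen(((hsv[...,1]<60)&(hsv[...,2]>120)).astype(np.uint8)*255,(283,165,323,205));print("white",white,atz(m,*white[0],.046))
for p in((278,61),(325,61),(278,206),(323,206)):print("rack",atz(m,*p,.012))
red=((hsv[...,1]>190)&((hsv[...,0]<5)|(hsv[...,0]>175))).astype(np.uint8)*255
c,st=cen(red,(110,60,160,105));print("btn",c,st,atz(m,*c,.06))
for n,p,z in(("cupF",(126,138),.075),("cupB",(121,182),.075)):print(n,atz(m,*p,z))
big=cv2.resize(im[50:220,60:200],None,fx=3.5,fy=3.5,interpolation=3);cv2.imwrite("pics/c2.png",big)
E
```

```text
near [295.5  97. ] [295  97   2   1   2] [0.4429 0.3275 0.046 ]
far [311.5 151. ] [311 151   2   1   2] [0.5091 0.3642 0.046 ]
white (array([302.25777778, 184.66666667]), array([288, 170,  29,  30, 675], dtype=int32)) [0.5591 0.3612 0.046 ]
rack [0.3972 0.2948 0.012 ]
rack [0.385  0.3602 0.012 ]
rack [0.6068 0.3337 0.012 ]
rack [0.5934 0.4053 0.012 ]
btn [130.65231788  79.4205298 ] [122  70  19  20 302] [0.4626 0.1142 0.06  ]
cupF [0.5357 0.1188 0.075 ]
cupB [0.5958 0.1144 0.075 ]
```

View pics/c2.png

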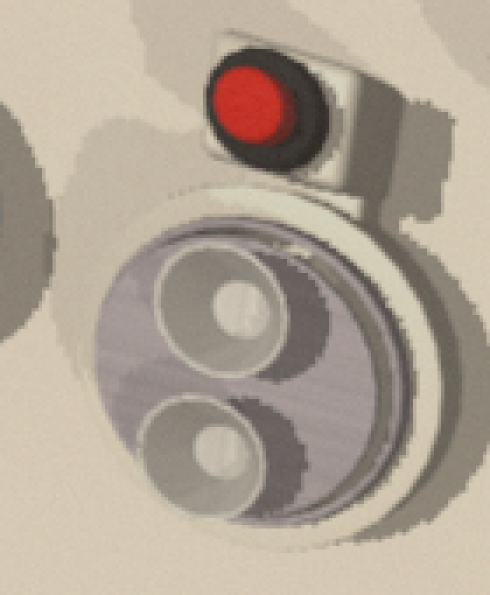

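Emit:
send_rows([
  {"x": -0.166,"y": 0.047,"z": 0,"spin": 0.007,"claw": 94},
  {"x": -0.166,"y": 0.047,"z": 0,"spin": 0,"claw": 94},
  {"x": 0,"y": 0,"z": -0.17,"spin": 0,"claw": 94},
  {"x": 0,"y": 0,"z": -0.17,"spin": 0,"claw": 94},
  {"x": 0,"y": 0,"z": -0.17,"spin": 0,"claw": 94},
  {"x": 0,"y": 0,"z": -0.17,"spin": 0,"claw": 94},
  {"x": 0,"y": 0,"z": -0.17,"spin": 0,"claw": 94},
  {"x": 0,"y": 0,"z": -0.15,"spin": 0,"claw": 94},
  {"x": 0,"y": 0,"z": -0.1,"spin": 0,"claw": 94},
  {"x": 0,"y": 0,"z": -0.1,"spin": 0,"claw": 94},
  {"x": 0,"y": 0,"z": -0.04,"spin": 0,"claw": 94},
  {"x": 0,"y": 0,"z": 0,"spin": 0,"claw": 94},
  {"x": 0,"y": 0,"z": 0,"spin": 0,"claw": 94},
])

```text
time_s: 2.9
ee_pos: [0.4957, 0.3493, 0.0387]
eef_rot: [3.141, 0.001, -2.943]
force: [0.2, 0.5, 0.3]
grip_width: 0.094
grip_force: 0.0
```

```bash
python3 - <<'E'
from h import *
m=camera_model("wrist");T=m["T"];m["T"]=np.load("w2.npy")
F=atz(m,123.4,138.9,.075);B=atz(m,117.4,180.9,.075);print(F,B,np.linalg.norm(F-B),np.arctan2(*(B-F)[1::-1]))
t=camera_model("top") # crop3: scale 470/159=2.956
for u,v in((455,452-305),(468,375-305)):print(atz(t,(u-330)/2.956+265,v/2.95+195,.075) if False else atz(t,(u-330)/2.956+265,(v)/2.95+195,.075))
m["T"]=T;im=camera("wrist");cv2.imwrite("pics/w3.png",im)
print(get_obs()["ee_pos"])
E
```

```text
[0.5375 0.1155 0.075 ] [0.5952 0.1096 0.075 ] 0.05800086206255901 -0.10189887696301338
[0.5325 0.1138 0.075 ]
[0.5906 0.1096 0.075 ]
[0.49587072 0.34927305 0.03885447]
```

View pics/w3.png

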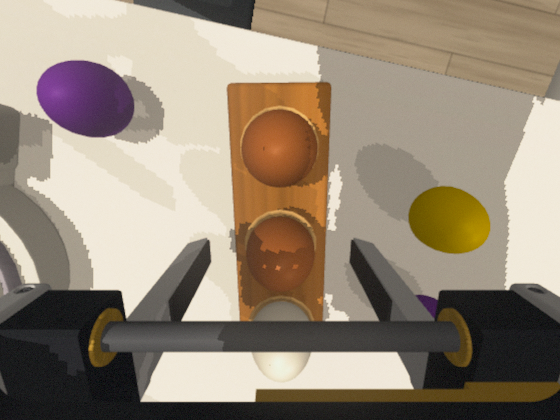

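The middle egg at (280,252) is centred between the fingers. The tips are still about 4 mm too high, so I'll lower a little, close and lift.

Emit:
send_rows([
  {"x": 0,"y": 0,"z": -0.02,"spin": 0,"claw": 94},
  {"x": 0,"y": 0,"z": 0,"spin": 0,"claw": 60},
  {"x": 0,"y": 0,"z": 0,"spin": 0,"claw": 50},
  {"x": 0,"y": 0,"z": 0,"spin": 0,"claw": 40},
  {"x": 0,"y": 0,"z": 0,"spin": 0,"claw": 30},
  {"x": 0,"y": 0,"z": 0,"spin": 0,"claw": 30},
  {"x": 0,"y": 0,"z": 0,"spin": 0,"claw": 30},
], force=8)

```text
time_s: 3.65
ee_pos: [0.4956, 0.3488, 0.0335]
eef_rot: [-3.142, 0.0, -2.943]
force: [0.2, -0.4, 0.3]
grip_width: 0.0493
grip_force: 0.0
```

```bash
python3 - <<'E'
from h import *
m=camera_model("wrist")
print(proj(m,[.4956,.3485,.05]),proj(m,[.4309,.3355,.05]),proj(m,get_obs()["ee_pos"]))
E
```

```text
[281.8 260. ] [281.8 151.5] [282.  249.2]
```

Emit:
send_rows([
  {"x": 0,"y": 0,"z": 0,"spin": 0,"claw": 30},
  {"x": 0,"y": 0,"z": 0,"spin": 0,"claw": 30},
  {"x": 0,"y": 0,"z": 0,"spin": 0,"claw": 30},
  {"x": 0,"y": 0,"z": 0,"spin": 0,"claw": 30},
  {"x": 0,"y": 0,"z": 0.02,"spin": 0,"claw": 30},
  {"x": 0,"y": 0,"z": 0.03,"spin": 0,"claw": 30},
])

```text
time_s: 4.25
ee_pos: [0.4955, 0.3484, 0.0434]
eef_rot: [-3.141, -0.001, -2.943]
force: [0.7, -0.5, -0.6]
grip_width: 0.0445
grip_force: 8.0
```

Emit:
send_rows([
  {"x": 0,"y": 0,"z": 0.1,"spin": 0,"claw": 30},
  {"x": 0,"y": 0,"z": 0.17,"spin": 0,"claw": 30},
  {"x": 0,"y": 0,"z": 0.17,"spin": 0,"claw": 30},
  {"x": 0,"y": 0,"z": 0.17,"spin": 0,"claw": 30},
  {"x": 0,"y": 0,"z": 0.17,"spin": 0,"claw": 30},
  {"x": 0.05,"y": -0.1,"z": 0,"spin": -0.019,"claw": 30},
  {"x": 0.05,"y": -0.13,"z": 0,"spin": -0.019,"claw": 30},
  {"x": 0.05,"y": -0.13,"z": 0,"spin": -0.019,"claw": 30},
  {"x": 0.05,"y": -0.13,"z": 0,"spin": -0.019,"claw": 30},
  {"x": 0.05,"y": -0.13,"z": 0,"spin": -0.019,"claw": 30},
  {"x": 0.05,"y": -0.13,"z": 0,"spin": -0.019,"claw": 30},
  {"x": 0.05,"y": -0.13,"z": 0,"spin": -0.019,"claw": 30},
  {"x": 0.05,"y": -0.13,"z": 0,"spin": -0.019,"claw": 30},
  {"x": 0.05,"y": -0.1,"z": 0,"spin": -0.019,"claw": 30},
  {"x": 0.05,"y": -0.085,"z": 0,"spin": -0.019,"claw": 30},
  {"x": 0,"y": 0,"z": 0,"spin": 0,"claw": 30},
  {"x": 0,"y": 0,"z": -0.12,"spin": 0,"claw": 30},
  {"x": 0,"y": 0,"z": -0.15,"spin": 0,"claw": 30},
  {"x": 0,"y": 0,"z": -0.12,"spin": 0,"claw": 30},
  {"x": 0,"y": 0,"z": 0,"spin": 0,"claw": 30},
])

```text
time_s: 6.25
ee_pos: [0.5937, 0.1102, 0.1186]
eef_rot: [-3.14, -0.005, 3.043]
force: [0.0, -0.8, -1.0]
grip_width: 0.0443
grip_force: 8.0
```

```bash
python3 - <<'E'
from h import *
o=get_obs();m=camera_model("wrist");np.save("w4.npy",m["T"]);cv2.imwrite("pics/w4.png",camera("wrist"))
print(o["time_s"],o["ee_pos"],o["eef_rot"],o["grip_width"],proj(m,[.5375,.1155,.075]),proj(m,[.5952,.1096,.075]),proj(m,o["ee_pos"]))
E
```

```text
6.25 [0.59372378 0.11019697 0.11860102] [-3.14032471 -0.00536247  3.0426506 ] 0.04429551944406087 [280.9 157.3] [280.8 228.9] [281.6 248.7]
```

View pics/w4.png

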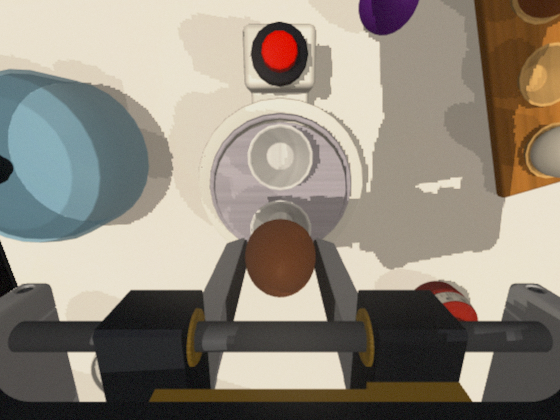

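The front cup at (280,156) is within about 1 px of my prediction. Egg 1 is held upright over the back cup, so I'll lower it slowly.

Emit:
send_rows([
  {"x": 0.004,"y": -0.002,"z": -0.03,"spin": 0,"claw": 30},
  {"x": 0,"y": 0,"z": -0.03,"spin": 0,"claw": 30},
  {"x": 0,"y": 0,"z": -0.03,"spin": 0,"claw": 30},
  {"x": 0,"y": 0,"z": -0.03,"spin": 0,"claw": 30},
  {"x": 0,"y": 0,"z": -0.03,"spin": 0,"claw": 30},
  {"x": 0,"y": 0,"z": -0.01,"spin": 0,"claw": 30},
  {"x": 0,"y": 0,"z": -0.01,"spin": 0,"claw": 30},
  {"x": 0,"y": 0,"z": -0.01,"spin": 0,"claw": 30},
  {"x": 0,"y": 0,"z": -0.01,"spin": 0,"claw": 30},
  {"x": 0,"y": 0,"z": -0.01,"spin": 0,"claw": 30},
  {"x": 0,"y": 0,"z": -0.01,"spin": 0,"claw": 30},
  {"x": 0,"y": 0,"z": -0.01,"spin": 0,"claw": 30},
  {"x": 0,"y": 0,"z": -0.01,"spin": 0,"claw": 30},
  {"x": 0,"y": 0,"z": 0,"spin": 0,"claw": 30},
  {"x": 0,"y": 0,"z": 0,"spin": 0,"claw": 30},
])

```text
time_s: 7.8
ee_pos: [0.5964, 0.1094, 0.0754]
eef_rot: [-3.142, -0.0, 3.042]
force: [-1.3, 0.1, 0.1]
grip_width: 0.0444
grip_force: 8.0
```

Emit:
send_rows([
  {"x": -0.004,"y": 0,"z": -0.01,"spin": 0,"claw": 30},
  {"x": 0,"y": 0,"z": -0.01,"spin": 0,"claw": 30},
  {"x": 0,"y": 0,"z": -0.01,"spin": 0,"claw": 30},
  {"x": 0,"y": 0,"z": -0.005,"spin": 0,"claw": 30},
  {"x": 0,"y": 0,"z": 0,"spin": 0,"claw": 30},
  {"x": 0,"y": 0,"z": 0,"spin": 0,"claw": 30},
])

```text
time_s: 8.4
ee_pos: [0.5956, 0.1094, 0.0684]
eef_rot: [3.142, -0.0, 3.042]
force: [0.1, 1.0, 0.6]
grip_width: 0.0444
grip_force: 8.0
```

Now I'll open gently.

Emit:
send_rows([
  {"x": 0,"y": 0,"z": 0,"spin": 0,"claw": 46},
  {"x": 0,"y": 0,"z": 0,"spin": 0,"claw": 48},
  {"x": 0,"y": 0,"z": 0,"spin": 0,"claw": 52},
  {"x": 0,"y": 0,"z": 0,"spin": 0,"claw": 60},
  {"x": 0,"y": 0,"z": 0,"spin": 0,"claw": 75},
  {"x": 0,"y": 0,"z": 0,"spin": 0,"claw": 75},
  {"x": 0,"y": 0,"z": 0,"spin": 0,"claw": 75},
  {"x": 0,"y": 0,"z": 0,"spin": 0,"claw": 75},
  {"x": 0,"y": 0,"z": 0.1,"spin": 0,"claw": 94},
  {"x": 0,"y": 0,"z": 0.2,"spin": 0,"claw": 94},
  {"x": 0,"y": 0,"z": 0.2,"spin": 0,"claw": 94},
  {"x": 0,"y": 0,"z": 0.2,"spin": 0,"claw": 94},
  {"x": 0,"y": 0,"z": 0,"spin": 0,"claw": 94},
])

```text
time_s: 9.7
ee_pos: [0.5974, 0.1096, 0.2144]
eef_rot: [3.14, 0.009, 3.042]
force: [0.7, 0.2, 0.4]
grip_width: 0.0938
grip_force: 0.0
```

```bash
python3 - <<'E'
from h import *
o=get_obs();m=camera_model("wrist");np.save("w5.npy",m["T"]);cv2.imwrite("pics/w5.png",camera("wrist"))
print(o["time_s"],o["ee_pos"],o["eef_rot"],o["grip_width"],proj(m,[.5952,.1096,.083]),proj(m,o["ee_pos"]))
E
```

```text
9.7 [0.59737306 0.10961492 0.21442977] [3.1396396  0.00881951 3.04159873] 0.09384966665834397 [280.4 197.4] [281.5 248.7]
```

View pics/w5.png

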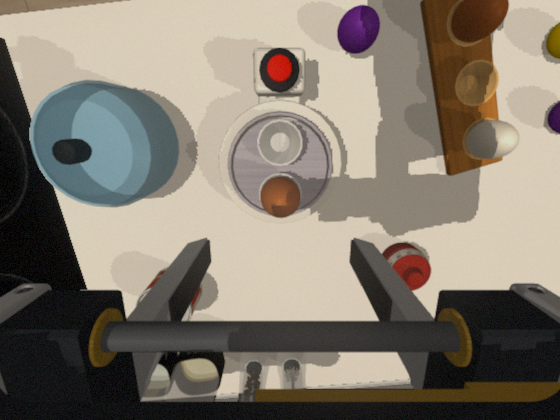

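Egg 1 sits upright in the back cup at (281,195), and the front cup is free at (281,142). The lid knob is at (72,151). Next is the second egg.

Emit:
send_rows([
  {"x": -0.083,"y": 0.113,"z": 0,"spin": 0.019,"claw": 94},
  {"x": -0.083,"y": 0.113,"z": 0,"spin": 0.019,"claw": 94},
  {"x": -0.083,"y": 0.113,"z": 0,"spin": 0.019,"claw": 94},
  {"x": -0.083,"y": 0.113,"z": 0,"spin": 0.019,"claw": 94},
  {"x": -0.083,"y": 0.113,"z": 0,"spin": 0.019,"claw": 94},
  {"x": -0.083,"y": 0.113,"z": 0,"spin": 0.019,"claw": 94},
  {"x": -0.083,"y": 0.113,"z": 0,"spin": 0.019,"claw": 94},
  {"x": -0.083,"y": 0.113,"z": 0,"spin": 0.019,"claw": 94},
  {"x": -0.083,"y": 0.113,"z": 0,"spin": 0.019,"claw": 94},
  {"x": -0.08,"y": 0.113,"z": 0,"spin": 0.019,"claw": 94},
  {"x": 0,"y": 0,"z": 0,"spin": 0,"claw": 94},
  {"x": 0,"y": 0,"z": -0.17,"spin": 0,"claw": 94},
  {"x": 0,"y": 0,"z": -0.17,"spin": 0,"claw": 94},
  {"x": 0,"y": 0,"z": -0.17,"spin": 0,"claw": 94},
  {"x": 0,"y": 0,"z": -0.12,"spin": 0,"claw": 94},
  {"x": 0,"y": 0,"z": -0.1,"spin": 0,"claw": 94},
  {"x": 0,"y": 0,"z": -0.09,"spin": 0,"claw": 94},
  {"x": 0,"y": 0,"z": 0,"spin": 0,"claw": 94},
  {"x": 0,"y": 0,"z": 0,"spin": 0,"claw": 94},
  {"x": 0,"y": 0,"z": 0,"spin": 0,"claw": 94},
])

```text
time_s: 11.75
ee_pos: [0.4307, 0.3354, 0.0453]
eef_rot: [3.141, 0.001, -2.944]
force: [0.2, -1.1, 1.2]
grip_width: 0.0938
grip_force: 0.0
```

```bash
python3 - <<'E'
from h import *
m=camera_model("wrist");im=camera("wrist");h=cv2.cvtColor(im,cv2.COLOR_BGR2HSV)
mask=((h[...,0]<14)&(h[...,1]>150)).astype(np.uint8);print(proj(m,[.4309,.3355,.05]))
m2=camera_model("wrist");m2["T"]=np.load("w5.npy");print("knob",atz(m2,72,151,.108))
E
```

```text
[282.1 252.5]
knob [ 0.5221 -0.0861  0.108 ]
```

Emit:
send_rows([
  {"x": 0,"y": 0,"z": -0.03,"spin": 0,"claw": 70},
  {"x": 0,"y": 0,"z": -0.027,"spin": 0,"claw": 60},
  {"x": 0,"y": 0,"z": 0,"spin": 0,"claw": 50},
  {"x": 0,"y": 0,"z": 0,"spin": 0,"claw": 40},
  {"x": 0,"y": 0,"z": 0,"spin": 0,"claw": 30},
  {"x": 0,"y": 0,"z": 0,"spin": 0,"claw": 30},
  {"x": 0,"y": 0,"z": 0,"spin": 0,"claw": 30},
  {"x": 0,"y": 0,"z": 0,"spin": 0,"claw": 30},
  {"x": 0,"y": 0,"z": 0,"spin": 0,"claw": 30},
  {"x": 0,"y": 0,"z": 0,"spin": 0,"claw": 30},
  {"x": 0,"y": 0,"z": 0,"spin": 0,"claw": 30},
], force=8)

```text
time_s: 12.9
ee_pos: [0.4303, 0.3355, 0.0331]
eef_rot: [3.141, 0.0, -2.943]
force: [-0.1, 1.1, 2.2]
grip_width: 0.0445
grip_force: 8.0
```

Emit:
send_rows([
  {"x": 0,"y": 0,"z": 0.05,"spin": 0,"claw": 30},
  {"x": 0,"y": 0,"z": 0.115,"spin": 0,"claw": 30},
  {"x": 0,"y": 0,"z": 0.17,"spin": 0,"claw": 30},
  {"x": 0,"y": 0,"z": 0.17,"spin": 0,"claw": 30},
  {"x": 0,"y": 0,"z": 0.17,"spin": 0,"claw": 30},
  {"x": 0,"y": 0,"z": 0.16,"spin": 0,"claw": 30},
  {"x": 0.05,"y": -0.1,"z": 0,"spin": -0.019,"claw": 30},
  {"x": 0.055,"y": -0.12,"z": 0,"spin": -0.019,"claw": 30},
  {"x": 0.055,"y": -0.12,"z": 0,"spin": -0.019,"claw": 30},
  {"x": 0.055,"y": -0.12,"z": 0,"spin": -0.019,"claw": 30},
  {"x": 0.055,"y": -0.12,"z": 0,"spin": -0.019,"claw": 30},
  {"x": 0.055,"y": -0.12,"z": 0,"spin": -0.019,"claw": 30},
  {"x": 0.055,"y": -0.12,"z": 0,"spin": -0.019,"claw": 30},
  {"x": 0.055,"y": -0.1,"z": 0,"spin": -0.019,"claw": 30},
  {"x": 0.055,"y": -0.1,"z": 0,"spin": -0.019,"claw": 30},
  {"x": 0.046,"y": -0.08,"z": 0,"spin": -0.019,"claw": 30},
  {"x": 0,"y": 0,"z": 0,"spin": 0,"claw": 30},
  {"x": 0,"y": 0,"z": -0.1,"spin": 0,"claw": 30},
  {"x": 0,"y": 0,"z": -0.15,"spin": 0,"claw": 30},
  {"x": 0,"y": 0,"z": -0.1,"spin": 0,"claw": 30},
])

```text
time_s: 14.9
ee_pos: [0.5365, 0.1159, 0.1288]
eef_rot: [-3.141, -0.001, 3.043]
force: [0.1, 0.3, -0.7]
grip_width: 0.0448
grip_force: 8.0
```

Emit:
send_rows([
  {"x": 0,"y": 0,"z": 0,"spin": 0,"claw": 30},
  {"x": 0,"y": 0,"z": 0,"spin": 0,"claw": 30},
  {"x": 0,"y": 0,"z": 0,"spin": 0,"claw": 30},
])

```text
time_s: 15.2
ee_pos: [0.5379, 0.1157, 0.1316]
eef_rot: [3.141, 0.002, 3.042]
force: [0.1, -0.5, -0.0]
grip_width: 0.0448
grip_force: 8.0
```

Emit:
send_rows([
  {"x": 0,"y": 0,"z": -0.05,"spin": 0,"claw": 30},
  {"x": 0,"y": 0,"z": -0.05,"spin": 0,"claw": 30},
  {"x": 0,"y": 0,"z": -0.05,"spin": 0,"claw": 30},
  {"x": 0,"y": 0,"z": -0.04,"spin": 0,"claw": 30},
  {"x": 0,"y": 0,"z": -0.03,"spin": 0,"claw": 30},
  {"x": 0,"y": 0,"z": -0.02,"spin": 0,"claw": 30},
  {"x": 0,"y": 0,"z": -0.02,"spin": 0,"claw": 30},
  {"x": 0,"y": 0,"z": -0.01,"spin": 0,"claw": 30},
  {"x": 0,"y": 0,"z": -0.01,"spin": 0,"claw": 30},
  {"x": 0,"y": 0,"z": -0.01,"spin": 0,"claw": 30},
  {"x": 0,"y": 0,"z": -0.01,"spin": 0,"claw": 30},
  {"x": 0,"y": 0,"z": -0.01,"spin": 0,"claw": 30},
  {"x": 0,"y": 0,"z": -0.01,"spin": 0,"claw": 30},
  {"x": 0,"y": 0,"z": -0.01,"spin": 0,"claw": 30},
  {"x": 0,"y": 0,"z": -0.01,"spin": 0,"claw": 30},
  {"x": 0,"y": 0,"z": 0,"spin": 0,"claw": 30},
  {"x": 0,"y": 0,"z": 0,"spin": 0,"claw": 30},
])

```text
time_s: 16.9
ee_pos: [0.5374, 0.1154, 0.062]
eef_rot: [-3.142, -0.0, 3.042]
force: [-0.3, 1.2, 0.6]
grip_width: 0.0441
grip_force: 8.0
```

Emit:
send_rows([
  {"x": 0,"y": 0,"z": -0.006,"spin": 0,"claw": 30},
  {"x": 0,"y": 0,"z": -0.006,"spin": 0,"claw": 30},
  {"x": 0,"y": 0,"z": 0,"spin": 0,"claw": 30},
  {"x": 0,"y": 0,"z": 0,"spin": 0,"claw": 46},
  {"x": 0,"y": 0,"z": 0,"spin": 0,"claw": 48},
  {"x": 0,"y": 0,"z": 0,"spin": 0,"claw": 52},
  {"x": 0,"y": 0,"z": 0,"spin": 0,"claw": 60},
  {"x": 0,"y": 0,"z": 0,"spin": 0,"claw": 75},
  {"x": 0,"y": 0,"z": 0,"spin": 0,"claw": 75},
  {"x": 0,"y": 0,"z": 0,"spin": 0,"claw": 75},
  {"x": 0,"y": 0,"z": 0,"spin": 0,"claw": 75},
  {"x": 0,"y": 0,"z": 0.1,"spin": 0,"claw": 94},
  {"x": 0,"y": 0,"z": 0.2,"spin": 0,"claw": 94},
  {"x": 0,"y": 0,"z": 0.2,"spin": 0,"claw": 94},
  {"x": 0,"y": 0,"z": 0.2,"spin": 0,"claw": 94},
  {"x": 0.1,"y": -0.15,"z": 0.1,"spin": 0,"claw": 94},
  {"x": 0.12,"y": -0.2,"z": 0,"spin": 0,"claw": 94},
  {"x": 0.1,"y": -0.2,"z": 0,"spin": 0,"claw": 94},
  {"x": 0,"y": 0,"z": 0,"spin": 0,"claw": 94},
  {"x": 0,"y": 0,"z": 0,"spin": 0,"claw": 94},
])

```text
time_s: 18.9
ee_pos: [0.6014, 0.0048, 0.2192]
eef_rot: [3.141, -0.001, 3.04]
force: [0.0, 0.6, -0.1]
grip_width: 0.0944
grip_force: 0.0
```

Emit:
send_rows([
  {"x": 0,"y": 0,"z": 0,"spin": 0,"claw": 94},
  {"x": 0,"y": 0,"z": 0,"spin": 0,"claw": 94},
])

```text
time_s: 19.1
ee_pos: [0.6011, 0.0065, 0.2198]
eef_rot: [3.142, 0.0, 3.043]
force: [-0.1, -0.3, -0.3]
grip_width: 0.094
grip_force: 0.0
```

```bash
python3 - <<'E'
from h import *
o=get_obs();m=camera_model("wrist");np.save("w6.npy",m["T"]);cv2.imwrite("pics/w6.png",camera("wrist"))
print(o["time_s"],o["ee_pos"],o["eef_rot"],"knob",proj(m,[.522,-.086,.108]))
E
```

```text
19.1 [0.60110182 0.00647196 0.21984967] [3.14154071e+00 1.59428133e-04 3.04294196e+00] knob [178.7 136.4]
```

View pics/w6.png

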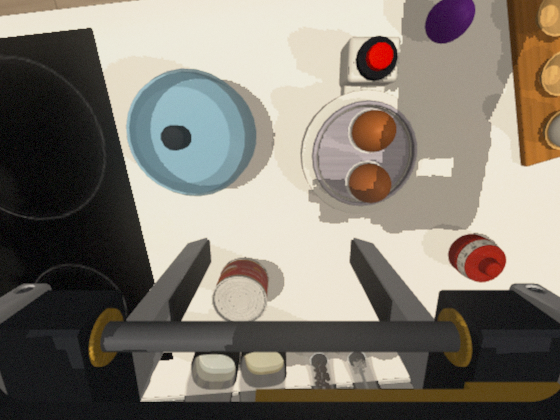

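Both eggs are upright in their cups at (373,130) and (369,183). The knob is at (176,137) and the lid outline is centred near (192,132). I'll measure the lid from the knob and check it against the rim outline.

```bash
python3 - <<'E'
from h import *
m=camera_model("wrist");m["T"]=np.load("w6.npy")
im=cv2.imread("pics/w6.png")
k=(im[120:155,155:200].max(2)<45).astype(np.uint8);M=cv2.moments(k,True);u,v=M["m10"]/M["m00"]+155,M["m01"]/M["m00"]+120
print(u,v,M["m00"],"z.101",atz(m,u,v,.101),atz(m,u,v,.106))
P=atz(m,u,v,.103)
h=cv2.cvtColor(im,cv2.COLOR_BGR2HSV)
b=((h[...,0]>85)&(h[...,0]<115)&(h[...,1]>50)).astype(np.uint8);b[:,270:]=0
n,l,st,c=cv2.connectedComponentsWithStats(b);i=1+np.argmax(st[1:,4]);print(st[i])
# predicted silhouette: rim circle at z=0 and others
for cx,cy in((P[0],P[1]),):
    a=np.linspace(0,2*np.pi,72)
    q=np.array([proj(m,[cx+.072*np.cos(t),cy+.072*np.sin(t),z]) for t in a for z in(0,.03)]);print(q.min(0),q.max(0))
E
```

```text
Traceback (most recent call last):
ZeroDivisionError: float division by zero
```

```bash
python3 - <<'E'
from h import *
m=camera_model("wrist");m["T"]=np.load("w6.npy")
im=cv2.imread("pics/w6.png")
print(im[137,176],im[150,200])
k=(im[115:160,150:205].max(2)<90).astype(np.uint8);M=cv2.moments(k,True);u,v=M["m10"]/M["m00"]+150,M["m01"]/M["m00"]+115
print(u,v,M["m00"],cv2.boundingRect(k),atz(m,u,v,.101),atz(m,u,v,.106))
P=atz(m,u,v,.103)
h=cv2.cvtColor(im,cv2.COLOR_BGR2HSV)
b=((h[...,0]>85)&(h[...,0]<115)&(h[...,1]>50)).astype(np.uint8);b[:,270:]=0
n,l,st,c=cv2.connectedComponentsWithStats(b);i=1+np.argmax(st[1:,4]);print(st[i])
q=np.array([proj(m,[P[0]+.072*np.cos(t),P[1]+.072*np.sin(t),z]) for t in np.linspace(0,6.28,72) for z in(0,.03)]);print(q.min(0),q.max(0))
E
```

```text
[64 63 58] [195 186 147]
175.73747841105353 137.1174438687392 579.0 (11, 11, 30, 24) [ 0.5224 -0.0915  0.101 ] [ 0.5224 -0.0898  0.106 ]
[  127    72   119   121 10560]
[137.4  71.3] [256.2 191.8]
```

Emit:
send_rows([
  {"x": -0.1,"y": -0.122,"z": 0,"spin": 0,"claw": 94},
  {"x": -0.1,"y": -0.122,"z": 0,"spin": 0,"claw": 94},
  {"x": -0.1,"y": -0.122,"z": 0,"spin": 0,"claw": 80},
  {"x": -0.094,"y": -0.12,"z": 0,"spin": 0,"claw": 70},
  {"x": 0,"y": 0,"z": -0.15,"spin": 0,"claw": 60},
  {"x": 0,"y": 0,"z": -0.15,"spin": 0,"claw": 60},
  {"x": 0,"y": 0,"z": 0,"spin": 0,"claw": 60},
  {"x": 0,"y": 0,"z": 0,"spin": 0,"claw": 60},
  {"x": 0,"y": 0,"z": 0,"spin": 0,"claw": 60},
  {"x": 0,"y": 0,"z": 0,"spin": 0,"claw": 60},
])

```text
time_s: 20.15
ee_pos: [0.5232, -0.0917, 0.161]
eef_rot: [-3.141, 0.002, 3.042]
force: [-0.0, -0.4, 0.3]
grip_width: 0.0598
grip_force: 0.0
```

```bash
python3 - <<'E'
from h import *
o=get_obs();m=camera_model("wrist");np.save("w7.npy",m["T"]);im=camera("wrist");cv2.imwrite("pics/w7.png",im)
print(o["time_s"],o["ee_pos"],o["eef_rot"],"knob top",proj(m,[.5224,-.0907,.114]))
E
```

```text
20.15 [ 0.52321587 -0.09168459  0.16104724] [-3.14130194e+00  2.12729155e-03  3.04205940e+00] knob top [282.3 224.4]
```

View pics/w7.png

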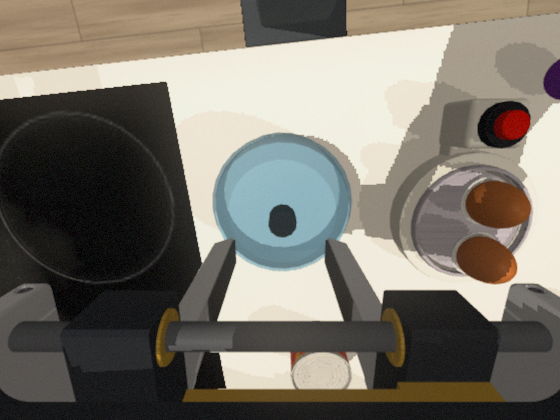

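That was my last picture; I've now viewed 11, one over the limit of 10, so the rest is by numbers. Knob at (283,221), centred between the fingers, eggs still seated.

```bash
python3 - <<'E'
from h import *
m=camera_model("wrist");m["T"]=np.load("w7.npy");im=cv2.imread("pics/w7.png")
k=(im[195:248,255:312].max(2)<90).astype(np.uint8);M=cv2.moments(k,True);print(M["m10"]/M["m00"]+255,M["m01"]/M["m00"]+195,cv2.boundingRect(k))
def pred(x,y):
    p=np.array([proj(m,[x+.012*np.cos(t),y+.012*np.sin(t),z]) for t in np.linspace(0,6.28,72) for z in(.088,.114)])
    return p.min(0),p.max(0)
print(pred(.5224,-.0907),pred(.5210,-.0907))
E
```

```text
282.06142857142856 220.53428571428572 (14, 10, 27, 32)
(array([267.8, 202.3]), array([296.8, 237.9])) (array([267.6, 200.8]), array([296.7, 236.4]))
```

Emit:
send_rows([
  {"x": -0.004,"y": 0.005,"z": -0.1,"spin": 0,"claw": 60},
  {"x": 0,"y": 0,"z": -0.1,"spin": 0,"claw": 60},
  {"x": 0,"y": 0,"z": -0.1,"spin": 0,"claw": 60},
  {"x": 0,"y": 0,"z": -0.05,"spin": 0,"claw": 60},
  {"x": 0,"y": 0,"z": 0,"spin": 0,"claw": 50},
  {"x": 0,"y": 0,"z": 0,"spin": 0,"claw": 40},
  {"x": 0,"y": 0,"z": 0,"spin": 0,"claw": 30},
  {"x": 0,"y": 0,"z": 0,"spin": 0,"claw": 10},
  {"x": 0,"y": 0,"z": 0,"spin": 0,"claw": 10},
  {"x": 0,"y": 0,"z": 0,"spin": 0,"claw": 10},
  {"x": 0,"y": 0,"z": 0,"spin": 0,"claw": 10},
  {"x": 0,"y": 0,"z": 0,"spin": 0,"claw": 10},
  {"x": 0,"y": 0,"z": 0,"spin": 0,"claw": 10},
  {"x": 0,"y": 0,"z": 0,"spin": 0,"claw": 10},
], force=20)

```text
time_s: 21.6
ee_pos: [0.5221, -0.0908, 0.0901]
eef_rot: [-3.142, 0.001, 3.042]
force: [-0.4, 1.3, 5.7]
grip_width: 0.0237
grip_force: 20.0
```

Emit:
send_rows([
  {"x": 0,"y": 0,"z": 0.03,"spin": 0,"claw": 10},
  {"x": 0,"y": 0,"z": 0.08,"spin": 0,"claw": 10},
  {"x": 0,"y": 0,"z": 0.12,"spin": 0,"claw": 10},
  {"x": 0,"y": 0,"z": 0.15,"spin": 0,"claw": 10},
  {"x": 0,"y": 0,"z": 0.15,"spin": 0,"claw": 10},
  {"x": 0,"y": 0,"z": 0.12,"spin": 0,"claw": 10},
  {"x": 0,"y": 0,"z": 0.1,"spin": 0,"claw": 10},
  {"x": 0.02,"y": 0.06,"z": 0,"spin": 0,"claw": 10},
  {"x": 0.02,"y": 0.1,"z": 0,"spin": 0,"claw": 10},
  {"x": 0.02,"y": 0.1,"z": 0,"spin": 0,"claw": 10},
  {"x": 0.02,"y": 0.1,"z": 0,"spin": 0,"claw": 10},
  {"x": 0.02,"y": 0.1,"z": 0,"spin": 0,"claw": 10},
  {"x": 0.02,"y": 0.1,"z": 0,"spin": 0,"claw": 10},
  {"x": 0.02,"y": 0.1,"z": 0,"spin": 0,"claw": 10},
  {"x": 0.02,"y": 0.1,"z": 0,"spin": 0,"claw": 10},
  {"x": 0.02,"y": 0.1,"z": 0,"spin": 0,"claw": 10},
  {"x": 0.02,"y": 0.1,"z": 0,"spin": 0,"claw": 10},
  {"x": 0.02,"y": 0.057,"z": 0,"spin": 0,"claw": 10},
  {"x": 0,"y": 0,"z": 0,"spin": 0,"claw": 10},
  {"x": 0,"y": 0,"z": 0,"spin": 0,"claw": 10},
])

```text
time_s: 23.6
ee_pos: [0.5656, 0.1124, 0.2389]
eef_rot: [-3.141, -0.001, 3.042]
force: [-0.2, -0.7, -2.3]
grip_width: 0.0237
grip_force: 20.0
```

Emit:
send_rows([
  {"x": 0,"y": 0,"z": 0,"spin": 0,"claw": 10},
  {"x": 0,"y": 0,"z": 0,"spin": 0,"claw": 10},
  {"x": 0,"y": 0,"z": 0,"spin": 0,"claw": 10},
])

```text
time_s: 23.9
ee_pos: [0.5658, 0.1121, 0.2397]
eef_rot: [3.142, 0.0, 3.041]
force: [-0.9, -0.5, -1.7]
grip_width: 0.0236
grip_force: 20.0
```

Before lowering, I'll check the cooker centre and the button against the saved pictures.

```bash
python3 - <<'E'
from h import *
from scipy.optimize import least_squares
m=camera_model("wrist")
A=[];b=[];E1=[];
obs=[]
for w in (2,4,5,6,7):
    im=cv2.imread(f"pics/w{w}.png");h=cv2.cvtColor(im,cv2.COLOR_BGR2HSV);T=np.load(f"w{w}.npy")
    r=(((h[...,0]<4)|(h[...,0]>176))&(h[...,1]>200)).astype(np.uint8);r[180:]=0
    n,l,st,c=cv2.connectedComponentsWithStats(r);i=1+np.argmax(st[1:,4]);mm=dict(m);mm["T"]=T
    obs.append((mm,c[i]));print(w,st[i],c[i],atz(mm,*c[i],.06),atz(mm,*c[i],.065),proj(mm,[.4638,.1231,.062]))
f=lambda p:np.concatenate([proj(mm,p)-c for mm,c in obs]).astype(float)
s=least_squares(f,[.463,.12,.062],diff_step=1e-2);print("btn",s.x,s.fun)
E
```

```text
2 [122  70  19  20 199] [130.30653266  79.48743719] [0.4627 0.1138 0.06  ] [0.463  0.1162 0.065 ] [136.8  81.6]
4 [ 261   30   37   42 1115] [279.35874439  50.36950673] [0.4607 0.122  0.06  ] [0.4619 0.1219 0.065 ] [281.2  54.1]
5 [267  54  25  28 519] [279.01734104  67.83044316] [0.4614 0.1218 0.06  ] [0.4622 0.1217 0.065 ] [280.5  69.9]
6 [366  42  28  29 610] [379.42131148  56.01147541] [0.4618 0.1254 0.06  ] [0.4627 0.1237 0.065 ] [377.9  57.9]
7 [494 110  36  31 860] [511.69534884 124.2255814 ] [0.4646 0.1299 0.06  ] [0.4643 0.1261 0.065 ] [506. 124.]
btn [0.46360177 0.12115698 0.07212872] [ 1.09346734  0.41256281 -0.85874439  0.23049327 -0.41734104  0.26955684
 -0.22131148 -0.41147541  0.70465116 -0.2255814 ]
```

Emit:
send_rows([
  {"x": 0,"y": 0,"z": -0.05,"spin": 0,"claw": 10},
  {"x": 0,"y": 0,"z": -0.1,"spin": 0,"claw": 10},
  {"x": 0,"y": 0,"z": -0.1,"spin": 0,"claw": 10},
  {"x": 0,"y": 0,"z": -0.1,"spin": 0,"claw": 10},
  {"x": 0,"y": 0,"z": -0.06,"spin": 0,"claw": 10},
  {"x": 0,"y": 0,"z": -0.03,"spin": 0,"claw": 10},
  {"x": 0,"y": 0,"z": 0,"spin": 0,"claw": 10},
  {"x": 0,"y": 0,"z": 0,"spin": 0,"claw": 10},
  {"x": 0,"y": 0,"z": 0,"spin": 0,"claw": 10},
])

```text
time_s: 24.8
ee_pos: [0.5662, 0.1126, 0.1525]
eef_rot: [3.141, 0.001, 3.042]
force: [-0.0, -0.8, -1.7]
grip_width: 0.0237
grip_force: 20.0
```

Emit:
send_rows([
  {"x": 0,"y": 0,"z": -0.02,"spin": 0,"claw": 10},
  {"x": 0,"y": 0,"z": -0.02,"spin": 0,"claw": 10},
  {"x": 0,"y": 0,"z": 0,"spin": 0,"claw": 10},
  {"x": 0,"y": 0,"z": 0,"spin": 0,"claw": 10},
])

```text
time_s: 25.2
ee_pos: [0.5657, 0.1126, 0.1435]
eef_rot: [-3.142, -0.0, 3.042]
force: [-0.1, 0.2, -1.9]
grip_width: 0.0236
grip_force: 20.0
```

Emit:
send_rows([
  {"x": 0,"y": 0,"z": -0.015,"spin": 0,"claw": 10},
  {"x": 0,"y": 0,"z": -0.015,"spin": 0,"claw": 10},
  {"x": 0,"y": 0,"z": -0.015,"spin": 0,"claw": 10},
  {"x": 0,"y": 0,"z": -0.01,"spin": 0,"claw": 10},
  {"x": 0,"y": 0,"z": 0,"spin": 0,"claw": 10},
  {"x": 0,"y": 0,"z": 0,"spin": 0,"claw": 10},
])

```text
time_s: 25.8
ee_pos: [0.5658, 0.1126, 0.1327]
eef_rot: [3.142, 0.0, 3.042]
force: [0.9, -0.4, -3.3]
grip_width: 0.0231
grip_force: 20.0
```

Emit:
send_rows([
  {"x": 0,"y": 0,"z": -0.01,"spin": 0,"claw": 10},
  {"x": 0,"y": 0,"z": -0.01,"spin": 0,"claw": 10},
  {"x": 0,"y": 0,"z": -0.008,"spin": 0,"claw": 10},
  {"x": 0,"y": 0,"z": 0,"spin": 0,"claw": 10},
  {"x": 0,"y": 0,"z": 0,"spin": 0,"claw": 10},
])

```text
time_s: 26.3
ee_pos: [0.5658, 0.1126, 0.127]
eef_rot: [-3.142, -0.0, 3.042]
force: [0.3, 0.0, -1.9]
grip_width: 0.0238
grip_force: 20.0
```

Emit:
send_rows([
  {"x": 0,"y": 0,"z": -0.006,"spin": 0,"claw": 10},
  {"x": 0,"y": 0,"z": 0,"spin": 0,"claw": 10},
  {"x": 0,"y": 0,"z": 0,"spin": 0,"claw": 10},
])

```text
time_s: 26.6
ee_pos: [0.5659, 0.1127, 0.1262]
eef_rot: [3.141, 0.0, 3.042]
force: [-1.2, 0.8, 2.0]
grip_width: 0.0234
grip_force: 20.0
```

The lid made contact at the expected height. I'll release it, rise and check the knob by numbers.

Emit:
send_rows([
  {"x": 0,"y": 0,"z": 0,"spin": 0,"claw": 26},
  {"x": 0,"y": 0,"z": 0,"spin": 0,"claw": 30},
  {"x": 0,"y": 0,"z": 0,"spin": 0,"claw": 45},
  {"x": 0,"y": 0,"z": 0,"spin": 0,"claw": 60},
  {"x": 0,"y": 0,"z": 0,"spin": 0,"claw": 60},
  {"x": 0,"y": 0,"z": 0,"spin": 0,"claw": 60},
  {"x": 0,"y": 0,"z": 0,"spin": 0,"claw": 60},
  {"x": 0,"y": 0,"z": 0.1,"spin": 0,"claw": 60},
  {"x": 0,"y": 0,"z": 0.15,"spin": 0,"claw": 60},
  {"x": 0,"y": 0,"z": 0.1,"spin": 0,"claw": 60},
  {"x": 0,"y": 0,"z": 0,"spin": 0,"claw": 60},
  {"x": 0,"y": 0,"z": 0,"spin": 0,"claw": 60},
  {"x": 0,"y": 0,"z": 0,"spin": 0,"claw": 60},
])

```text
time_s: 27.9
ee_pos: [0.5653, 0.1125, 0.1945]
eef_rot: [-3.141, -0.002, 3.042]
force: [-0.2, -0.0, -0.0]
grip_width: 0.06
grip_force: 0.0
```

```bash
python3 - <<'E'
from h import *
o=get_obs();m=camera_model("wrist");im=camera("wrist");cv2.imwrite("pics/w8.png",im);np.save("w8.npy",m["T"])
p=np.array([proj(m,[.5661+.012*np.cos(t),.1127+.012*np.sin(t),z]) for t in np.linspace(0,6.28,72) for z in(.124,.15)])
x0,y0=(p.min(0)-12).astype(int);x1,y1=(p.max(0)+12).astype(int)
k=(im[y0:y1,x0:x1].max(2)<90).astype(np.uint8);n,l,st,c=cv2.connectedComponentsWithStats(k)
i=1+np.argmax(st[1:,4]);print(o["ee_pos"],p.min(0),p.max(0),st[i][:2]+[x0,y0],st[i][:2]+st[i][2:4]+[x0,y0])
# lid outline
q=np.array([proj(m,[.5661+.072*np.cos(t),.1127+.072*np.sin(t),z]) for t in np.linspace(0,6.28,72) for z in(.036,.066)])
h=cv2.cvtColor(im,cv2.COLOR_BGR2HSV);b=((h[...,0]>85)&(h[...,0]<115)&(h[...,1]>50)).astype(np.uint8)
n,l,st,c=cv2.connectedComponentsWithStats(b);i=1+np.argmax(st[1:,4]);print("lid",st[i],q.min(0),q.max(0))
E
```

```text
[0.56533624 0.1125125  0.19449131] [266.9 205.1] [296.2 241.1] [267 208] [295 241]
lid [  213   139   136   133 12808] [215.6 133.6] [346.7 261.5]
```

The knob and lid outline match a level, seated lid to within 1–3 px. Now the button.

Emit:
send_rows([
  {"x": -0.1,"y": 0.009,"z": 0,"spin": 0,"claw": 0},
  {"x": -0.1,"y": 0.009,"z": 0,"spin": 0,"claw": 0},
  {"x": -0.1,"y": 0.009,"z": 0,"spin": 0,"claw": 0},
  {"x": -0.1,"y": 0.009,"z": 0,"spin": 0,"claw": 0},
  {"x": -0.1,"y": 0.007,"z": 0,"spin": 0,"claw": 0},
  {"x": -0.008,"y": 0,"z": 0,"spin": 0,"claw": 0},
  {"x": 0,"y": 0,"z": 0,"spin": 0,"claw": 0},
  {"x": 0,"y": 0,"z": 0,"spin": 0,"claw": 0},
  {"x": 0,"y": 0,"z": -0.15,"spin": 0,"claw": 0},
  {"x": 0,"y": 0,"z": -0.15,"spin": 0,"claw": 0},
  {"x": 0,"y": 0,"z": -0.15,"spin": 0,"claw": 0},
  {"x": 0,"y": 0,"z": -0.06,"spin": 0,"claw": 0},
  {"x": 0,"y": 0,"z": 0,"spin": 0,"claw": 0},
  {"x": 0,"y": 0,"z": 0,"spin": 0,"claw": 0},
  {"x": 0,"y": 0,"z": 0,"spin": 0,"claw": 0},
])

```text
time_s: 29.45
ee_pos: [0.4651, 0.1213, 0.0952]
eef_rot: [3.141, 0.002, 3.041]
force: [-1.1, -0.0, 0.1]
grip_width: 0.0007
grip_force: 0.0
```

Emit:
send_rows([
  {"x": 0,"y": 0,"z": -0.02,"spin": 0,"claw": 0},
  {"x": 0,"y": 0,"z": -0.02,"spin": 0,"claw": 0},
  {"x": 0,"y": 0,"z": 0,"spin": 0,"claw": 0},
  {"x": 0,"y": 0,"z": 0,"spin": 0,"claw": 0},
])

```text
time_s: 29.85
ee_pos: [0.4642, 0.1212, 0.0858]
eef_rot: [-3.142, -0.0, 3.042]
force: [-0.1, 0.1, -0.1]
grip_width: 0.0008
grip_force: 0.0
```

Emit:
send_rows([
  {"x": 0,"y": 0,"z": -0.02,"spin": 0,"claw": 0},
  {"x": 0,"y": 0,"z": -0.02,"spin": 0,"claw": 0},
  {"x": 0,"y": 0,"z": -0.02,"spin": 0,"claw": 0},
  {"x": 0,"y": 0,"z": 0,"spin": 0,"claw": 0},
  {"x": 0,"y": 0,"z": 0,"spin": 0,"claw": 0},
])

```text
time_s: 30.35
ee_pos: [0.4642, 0.1212, 0.0739]
eef_rot: [-3.142, -0.0, 3.042]
force: [-1.0, 0.6, 2.1]
grip_width: 0.0005
grip_force: 1.1
```

Emit:
send_rows([
  {"x": 0,"y": 0,"z": -0.01,"spin": 0,"claw": 0},
  {"x": 0,"y": 0,"z": -0.01,"spin": 0,"claw": 0},
  {"x": 0,"y": 0,"z": 0,"spin": 0,"claw": 0},
  {"x": 0,"y": 0,"z": 0,"spin": 0,"claw": 0},
])

```text
time_s: 30.75
ee_pos: [0.4643, 0.1212, 0.0702]
eef_rot: [3.142, 0.0, 3.042]
force: [-3.2, -1.9, 8.3]
grip_width: 0.0004
grip_force: 4.1
```

Emit:
send_rows([
  {"x": 0,"y": 0,"z": -0.006,"spin": 0,"claw": 0},
  {"x": 0,"y": 0,"z": 0,"spin": 0,"claw": 0},
  {"x": 0,"y": 0,"z": 0,"spin": 0,"claw": 0},
])

```text
time_s: 31.05
ee_pos: [0.4644, 0.1212, 0.0699]
eef_rot: [3.141, 0.001, 3.042]
force: [-7.9, -2.1, 21.6]
grip_width: 0.0006
grip_force: 10.6
```

The button is at its hard stop: 21.6 N with no further travel. I'll lift away and do a final check.

Emit:
send_rows([
  {"x": 0,"y": 0,"z": 0.1,"spin": 0,"claw": 0},
  {"x": 0,"y": 0,"z": 0.15,"spin": 0,"claw": 0},
  {"x": 0,"y": 0,"z": 0.2,"spin": 0,"claw": 0},
  {"x": 0,"y": 0,"z": 0.2,"spin": 0,"claw": 0},
  {"x": 0.15,"y": 0,"z": 0,"spin": 0,"claw": 0},
  {"x": 0.2,"y": 0,"z": 0,"spin": 0,"claw": 0},
  {"x": 0.15,"y": 0,"z": 0,"spin": 0,"claw": 0},
  {"x": 0,"y": 0,"z": 0,"spin": 0,"claw": 0},
  {"x": 0,"y": 0,"z": 0,"spin": 0,"claw": 0},
  {"x": 0,"y": 0,"z": 0,"spin": 0,"claw": 0},
])

```text
time_s: 32.05
ee_pos: [0.5635, 0.1213, 0.1985]
eef_rot: [-3.142, -0.0, 3.042]
force: [-0.7, -0.7, -0.6]
grip_width: 0.0008
grip_force: 0.0
```

```bash
python3 - <<'E'
from h import *
o=get_obs();m=camera_model("wrist");im=camera("wrist")
p=np.array([proj(m,[.5661+.012*np.cos(t),.1127+.012*np.sin(t),z]) for t in np.linspace(0,6.28,72) for z in(.124,.15)])
x0,y0=(p.min(0)-12).astype(int);x1,y1=(p.max(0)+12).astype(int)
k=(im[y0:y1,x0:x1].max(2)<90).astype(np.uint8);n,l,st,c=cv2.connectedComponentsWithStats(k)
i=1+np.argmax(st[1:,4]);print(o["ee_pos"],p.min(0),p.max(0),st[i][:2]+[x0,y0],st[i][:2]+st[i][2:4]+[x0,y0])
# eggs through lid
h=cv2.cvtColor(im,cv2.COLOR_BGR2HSV);print("egg pix",[(proj(m,q),im[tuple(proj(m,q).astype(int)[::-1])]) for q in([.5375,.1155,.08],[.5952,.1096,.08])])
E
```

```text
[0.56351082 0.1212518  0.19853381] [257.  206.7] [285.7 242.2] [257 209] [293 254]
egg pix [(array([272.9, 179.9]), array([151, 147, 121], dtype=uint8)), (array([273.2, 232.2]), array([39, 38, 32], dtype=uint8))]
```

```bash
python3 -c "
from station import *
print(hand_in())"
```

```text
the job is handed in; nothing more can be done
None
```

I handed the job in at about 32 s: both brown eggs were upright in the cooker cups when last viewed, the lid measured level on its ledge, and the button was pressed to its stop. I couldn't confirm the eggs by image once the lid was on, I viewed 11 pictures (the limit was 10), and `hand_in()` returned no verdict.

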